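Refit the air cooler's pump: outlet home, then four nuts down in cross order

ROBOT

A 6-joint arm with a two-finger parallel gripper is mounted at the origin on the work surface. World frame = base frame: x ahead of the robot, y to its left, z up, the work surface at z = 0. Lengths are in m, angles in rad, forces in N, time in s.
With the tool pointing down it reaches from about 0.25 to 0.725 m from the base axis. Payload 4 kg.
Tool frame: the origin (TCP) lies midway between the tips of the shut fingers; the grasp point (between the pads) lies 19 mm behind it; z points along the fingers, y is the line along which they close (so a half turn about z gives the same grasp; the last joint's range is limited). The gripper opens to 85 mm and grips with 20 to 120 N. Pads are 22 mm wide; open, the fingers measure 114 mm over their backs; the gripper's body (76 mm by 85 mm) begins 54 mm behind the grasp point. The pads swing forward as they close: fully open they stand 13 mm farther back than shut.
Start: joints at [1.163, 0.241, 0.005, 1.335, 0, 1.571], TCP at [0.198, 0.459, 0.231] pointing down, gripper open.
Joint ranges: [-2.72, 2.72], [-1.05, 1.87], [-1.09, 1.28], [-1.99, 2.15], [-1.42, 1.44], [-3.14, 3.14]. Speed limits (rad/s): [2.79, 2.79, 3.14, 3.14, 3.14, 3.14].

INTERFACE

Orientations are given as a unit quaternion [x, y, z, w].
In Python, from workcell import bot gives the robot as it stands.
- The arm moves only by the tool move_arm, never from a script. Its argument "motion" is a list of rows, each an object of numbers: "x", "y", "z": the shift along the tool's x, y, z in cm; "yaw": the turn about the tool's z in degrees. A call has 1 to 20 rows; each row is the pose to reach, as a shift and turn from the pose commanded when the call began, along the tool's axes at that moment; what a row does not reach only later rows make up. A row lasts 1/8 s, in which the tool goes at most 62.5 mm and 10.7 degrees, less where a joint would pass 70% of its speed; a pose out of reach is approached as far as the arm can. A call with a gripper value outside its range is refused whole. "gripper" is the opening, from -1 (shut) to 1 (fully open), set as the call begins (left out, the last holds). The fingers move at their own pace and stop on an object; the grip force is fixed at half the most. Time passes only in rows, so rows that repeat a pose let the fingers close. It gives the time, the measured TCP pose, the force, the opening and the grip force at its end, in the units of the state.
- bot.get_obs(): the state, without advancing time (a new reading comes with each control period).
- bot.camera(name): name is "scene" or "top" or "wrist"; returns the picture (400x640x3 uint8, blue, green, red); there is no depth.
- bot.camera_model(name): a dict with "K" (3x3 intrinsics, pixels), "world_from_camera" (4x4, takes a point from camera to world coordinates). Camera axes: x right, y down, z forward; pixel columns grow to the right and rows downward; lengths in m; the calibration is good to about 2 mm. The wrist camera is an equidistant fisheye: a pixel r from the principal point sees the ray r / f radians off the axis. A picture is of the moment at which its call begins: read the wrist's pose just before it. camera_model takes no time and is no camera call; for the wrist camera it gives the pose at the moment of the call.
- bot.job_done(): hands the job in; it is judged then, once.
Trained networks look in the newest picture that a camera, given by its name, has taken for a name from the list of things; names that differ only in an ending like _2 or _b are one class to them, and where a whole thing is asked for, a point or a joint stands for the part that bears it (a point fixed in the world has none). Each returns a list of dicts, best first, with "score" (0 to 1); they miss things now and then, are a little off and sometimes report something else, mostly with a low value. They report only what shows in the picture. A call takes as long as a camera call.
- bot.cut_out(camera, name): "mask" (400x640 bool, what is visible of it) and "centre" ([row, column] in pixels, amid what is visible of it).
The state is a dict: "clock": time; "joint_pos": joint angles; "joint_vel": joint speeds; "tau": joint torques, N m; "eef_pos": TCP position; "tool_rot": TCP orientation; "ft_force": force on the tool from outside, world axes, zero at the start; "ft_torque": the same for the moment, N m; "grip_width": finger opening in m; "grasp_force": force on a finger pad.
Only numpy, scipy, OpenCV 4.12 (cv2) and the standard library are available. Lean on these libraries where they do the work, as an engineer would, in place of code of your own. Each camera call takes 0.05 s, during which the arm holds its last target. There are 200 camera calls.

TASK

Push the air cooler's pump along its slots until the outlet is fully home in the manifold port, without ramming it. Then tighten the four black hand nuts that hold its plate, up to half a turn each and in cross order (after the first nut do the one diagonally opposite, then the other two), until every nut is firmly tight and the plate is down flat; do not overtighten, and leave everything else on the counter as it is.

Things in the scene. Friction and masses are not known exactly. Their poses are not given: they have to be found in the camera images.
- bay: White moulded pump tray, 340 x 270 mm, deck 40 mm high, fixed to the counter. Origin on the counter under the middle of the four studs; z up, x towards the grey manifold pipe at its far end (within 0.45 rad of straight ahead). Studs stand at x, y = +-64 mm. The manifold pipe crosses at x = 155 mm, 135 to 175 mm with its thickness, up to 120 mm above the counter.
- port (a point): Centre of the manifold port's face, at tray x = 104 mm, y = 0, 85 mm above the counter. The grey collar (34 mm) of the pump's outlet meets this face when the pump is home.
- pump: Black pump on a 188 x 170 x 4 mm steel plate. Origin on the plate's underside, 55 mm above the counter at first; axes parallel to the tray's. It slides in slots along the tray's x only, is home when its origin is at tray x = 0 and starts 8 to 14 mm short (negative x). It resists with about 8 N, then stops firmly at home; over 40 N of push is ramming. Motor 68 mm across, top 52 mm above the origin.
- pushface (a point): Centre of the flat upright rear face of the terminal box behind the motor (tray -x side), where the pump is pushed: 46 mm wide, 40 mm high, the plate's top 20 mm below this point, box top 20 mm above. Free space behind it: 90 mm wide between the two near nuts.
- nut1: Near-left nut, at tray x = -64, y = +64 mm. Black plastic hexagon hand nut, 30 mm across flats, 26 mm high, on a round flange (38 mm, 4 mm thick). Origin on its axis half-way up the hexagon, about 77 mm above the counter, 17 mm above the plate's top (13 mm above the flange). Flats face its own x axis and every 60 degrees from it.
- nut2: Near-right nut, at tray x = -64, y = -64 mm; the same as nut1. Clockwise from above tightens, and a nut goes down 6 mm a turn (follow it down). It runs at about 0.1 N m through an unknown slack, squeezes the plate about 2 mm down on its rubber bush, and comes up hard on the bush's steel sleeve: from there the moment climbs by 2 N m per rad.
- nut3: Far-right nut, at tray x = +64, y = -64 mm, diagonally opposite nut1; the same. Its hard end comes 2.1 to 3.1 rad from where it starts, different for each nut and not to be seen: feel for it. Firmly tight is 0.25 to 0.5 N m; over 0.65 N m it is overtightened and the bush is torn.
- nut4: Far-left nut, at tray x = +64, y = +64 mm, diagonally opposite nut2; the same. Let go at its hard end, a nut stays there; only the bush's wind-up springs back.
- bush1 (a joint): Wind-up (rad) of the rubber bush under nut1 (near left): about 0 at rest, grows as the nut is turned hard against its sleeve, 2 N m per rad; more than 0.3 rad tears it.
- bush2 (a joint): Wind-up (rad) of the rubber bush under nut2 (near right): about 0 at rest, grows as the nut is turned hard against its sleeve, 2 N m per rad; more than 0.3 rad tears it.
- bush3 (a joint): Wind-up (rad) of the rubber bush under nut3 (far right): about 0 at rest, grows as the nut is turned hard against its sleeve, 2 N m per rad; more than 0.3 rad tears it.
- bush4 (a joint): Wind-up (rad) of the rubber bush under nut4 (far left): about 0 at rest, grows as the nut is turned hard against its sleeve, 2 N m per rad; more than 0.3 rad tears it.
- tape: Bystander: small white tape roll, 40 mm diameter, 13 mm high, lying on the tray's left edge; origin under its centre.
- spare: Bystander: loose spare hand nut standing on the tray's right edge, 30 mm high; origin under its centre. Not one of the four.
- driver: Bystander: screwdriver on the counter, to the left.
- calculator: Bystander: calculator 75 x 125 mm on the counter, to the right.
- tub: Bystander: clear food tub with white lid, 136 x 96 x 65 mm, to the right.
- lotion: Bystander: white lotion bottle, 48 mm diameter, 130 mm high, to the left.
- cream: Bystander: cream jar, 64 mm diameter, 50 mm high, to the left.

How it is judged:
On the way, in this order (a step that is already met when the one before it is completed fails the run):
1. the pump's outlet is home in the port (within 2 mm), no nut tightened yet (x of pump in the frame of bay above -0.002 m and z of each of nut1, nut2, nut3, nut4 in the frame of bay above 0.075 m), for 0.2 s.
2. one nut and the one diagonally opposite are down at their hard end, the other two not yet tightened (((z of each of nut1, nut3 in the frame of bay below 0.0741 m and z of each of nut2, nut4 in the frame of bay above 0.075 m) or (z of each of nut2, nut4 in the frame of bay below 0.0741 m and z of each of nut1, nut3 in the frame of bay above 0.075 m))), for 0.2 s.
At the end, for the whole second after the job is handed in: All four nuts are down at their hard end (within 0.3 mm of height), the plate is pressed down at least 1.2 mm on its bushes and level within 0.008 rad, and the pump's outlet is still home in the port within 2 mm (z of each of nut1, nut2, nut3, nut4 in the frame of bay below 0.0741 m and x of pump in the frame of bay above -0.002 m and z of pump in the frame of bay below 0.0538 m and angle between pump's own z axis and vertical below 0.008 rad); the robot touches nothing.
It fails at once if the pump is rammed (pushed with over 40 N) (contact force between the fingers and pump above 40 N).
It fails at once if a nut is overtightened: its bush is wound up by more than 0.3 rad (value of joint any of bush1, bush2, bush3, bush4 above 0.3 rad).
It fails at once if a bystander is moved more than 30 mm (distance of any of tape, spare, driver, calculator, tub, lotion, cream from where it was at the start of the episode above 0.03 m).
It also fails if it takes over 72 s, if anything falls off the work surface, if the arm or the gripper's body presses on something with over 40 N, if the wrist force passes 120 N, or if a joint passes its speed limit or range.

## Working session

There is one attempt and no reset: what is moved stays moved. The work goes in short steps, Python scripts to look and compute and a tool call to move; the robot and the scene stay as the last step left them, time stands still between calls to the robot, and variables do not carry over. Pictures are saved under pics/ and viewed, at most 10 in all, crops included, and the job is handed in when it is done.

Besides the shell and the picture viewer there is one more tool, called after "Emit:" in YAML: its name, and indented under it one key for each argument. move_arm: Moves the arm, as the interface text tells. Its arguments: {"type":"object","properties":{"motion":{"type":"array"},"gripper":{"type":"number"}},"required":["motion"]}

```bash
mkdir -p pics; cat > h.py <<'E'
import numpy as np, cv2
from workcell import bot
def ray(cam,px):  # px=(col,row)
    m=bot.camera_model(cam);K=np.array(m["K"]);T=np.array(m["world_from_camera"])
    d=np.array([(px[0]-K[0,2])/K[0,0],(px[1]-K[1,2])/K[1,1],1.0])
    return T[:3,3],T[:3,:3]@d
def onz(cam,px,z):
    o,d=ray(cam,px);return o+d*(z-o[2])/d[2]
def proj(cam,P):
    m=bot.camera_model(cam);K=np.array(m["K"]);T=np.array(m["world_from_camera"])
    p=T[:3,:3].T@(np.asarray(P)-T[:3,3]);q=K@p;return q[:2]/q[2]
E
python3 - <<'E'
from h import *
o=bot.get_obs();print({k:np.round(v,3).tolist() for k,v in o.items()})
for c in("top","scene"):
    im=bot.camera(c);cv2.imwrite(f"pics/{c}0.png",im)
    print(c,np.round(bot.camera_model(c)["K"],1).tolist(),np.round(bot.camera_model(c)["world_from_camera"],3).tolist())
    for n,z in(("nut1",.09),("pump",.1),("tape",.05),("spare",.07),("bay",.04)):
        for d in bot.cut_out(c,n)[:6]:
            r,q=d["centre"];print(c,n,round(d["score"],2),np.round([q,r]),int(d["mask"].sum()),np.round(onz(c,(q,r),z),4))
print(bot.get_obs()["clock"])
E
```

```text
{'clock': 0.0, 'joint_pos': [1.163, 0.241, 0.004, 1.335, -0.0, 1.571], 'joint_vel': [-0.001, -0.0, 0.0, 0.0, -0.001, -0.0], 'tau': [0.0, -37.232, 25.241, 0.017, -0.0, 0.0], 'eef_pos': [0.198, 0.458, 0.23], 'tool_rot': [0.202, 0.979, -0.001, -0.0], 'ft_force': [0.06, 0.007, 0.284], 'ft_torque': [-0.011, -0.005, -0.061], 'grasp_force': 0.0, 'grip_width': 0.086}
top [[366.1, 0.0, 317.1], [0.0, 366.1, 199.1], [0.0, 0.0, 1.0]] [[-0.007, -0.982, 0.189, 0.262], [-1.0, 0.008, 0.001, -0.006], [-0.002, -0.189, -0.982, 1.266], [0.0, 0.0, 0.0, 1.0]]
top nut1 0.71 [199. 233.] 225 [0.3808 0.3769 0.09  ]
top nut1 0.58 [293. 210.] 80 [0.4517 0.074  0.09  ]
top nut1 0.48 [300. 172.] 51 [0.5815 0.0504 0.09  ]
top pump 0.57 [316. 193.] 2325 [ 0.5061 -0.0028  0.1   ]
top pump 0.47 [319. 177.] 7660 [ 0.5593 -0.0124  0.1   ]
top tape 0.47 [283. 187.] 82 [0.5408 0.1122 0.05  ]
top spare 0.57 [348. 195.] 106 [ 0.5071 -0.1094  0.07  ]
top bay 0.68 [316. 181.] 7715 [ 0.5629 -0.003   0.04  ]
top bay 0.18 [286. 191.] 90 [0.5279 0.1017 0.04  ]
scene [[377.1, 0.0, 319.9], [0.0, 377.1, 196.1], [0.0, 0.0, 1.0]] [[0.825, 0.369, -0.429, 0.97], [0.565, -0.531, 0.632, -0.657], [0.005, -0.763, -0.646, 0.782], [0.0, 0.0, 0.0, 1.0]]
scene nut1 0.61 [351. 206.] 108 [0.6052 0.0351 0.09  ]
scene nut1 0.59 [322. 230.] 164 [ 0.5927 -0.0895  0.09  ]
scene nut1 0.54 [287. 208.] 164 [ 0.4671 -0.0752  0.09  ]
scene nut1 0.21 [320. 212.] 2187 [ 0.5498 -0.035   0.09  ]
scene pump 0.68 [286. 209.] 154 [ 0.4751 -0.0875  0.1   ]
scene pump 0.64 [319. 212.] 1999 [ 0.5542 -0.0457  0.1   ]
scene pump 0.53 [354. 205.] 149 [0.6152 0.0299 0.1   ]
scene tape 0.55 [344. 188.] 67 [0.5244 0.1336 0.05  ]
scene tape 0.31 [210. 355.] 2156 [ 0.5836 -0.4733  0.05  ]
scene spare 0.57 [291. 233.] 209 [ 0.5215 -0.1277  0.07  ]
scene bay 0.74 [336. 229.] 9532 [ 0.5937 -0.0213  0.04  ]
scene bay 0.51 [153. 314.] 3144 [ 0.4034 -0.4771  0.04  ]
0.6
```

View pics/top0.png

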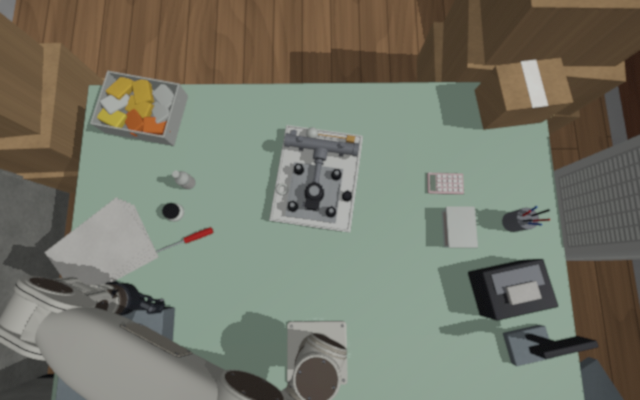

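View pics/scene0.png

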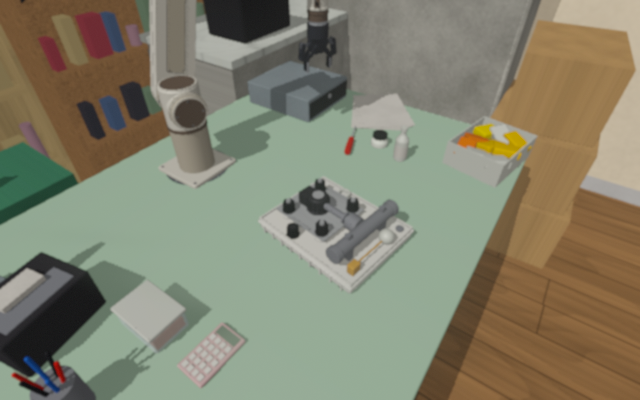

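The top view shows the tray at about (317,180), with nuts near (293,206), (299,169), (331,212) and (337,174), the spare at (347,196) and the tape at (282,188). The scene view agrees with this. Next I move above the tray to use the wrist camera.

Emit:
move_arm:
  motion:
    - {"z":-6}
    - {"x":-48.5,"y":-29,"z":-7,"yaw":-13}
    - {"x":-48.5,"y":-29,"z":-7,"yaw":-13}
    - {"x":-48.5,"y":-29,"z":-7,"yaw":-13}
    - {"x":-48.5,"y":-29,"z":-7,"yaw":-13}
    - {"x":-48.5,"y":-29,"z":-7,"yaw":-13}
    - {"x":-48.5,"y":-29,"z":-7,"yaw":-13}
    - {"x":-48.5,"y":-29,"z":-7,"yaw":-13}
    - {"x":-48.5,"y":-29,"z":-7,"yaw":-13}
    - {"x":-48.5,"y":-29,"z":-7,"yaw":-13}
    - {"x":-48.5,"y":-29,"z":-7,"yaw":-13}
    - {"x":-48.5,"y":-29,"z":-7,"yaw":-13}
    - {"x":-48.5,"y":-29,"z":-7,"yaw":-13}
    - {"x":-48.5,"y":-29,"z":-7,"yaw":-13}
  gripper: -1

```text
invalid input at $.motion[0]: expected keys x, y, z, yaw
```

```bash
cat >> h.py <<'E'
def wmodel():
    m=bot.camera_model("wrist");return np.array(m["K"]),np.array(m["world_from_camera"])
def wray(px,M):
    K,T=M;a=np.array([(px[0]-K[0,2])/K[0,0],(px[1]-K[1,2])/K[1,1]]);t=np.linalg.norm(a)
    d=np.array([*(a/t*np.sin(t)),np.cos(t)]);return T[:3,3],T[:3,:3]@d
def wonz(px,z,M):
    o,d=wray(px,M);return o+d*(z-o[2])/d[2]
def wproj(P,M):
    K,T=M;p=T[:3,:3].T@(np.asarray(P)-T[:3,3]);r=np.hypot(p[0],p[1]);t=np.arctan2(r,p[2])
    return np.array([K[0,2]+K[0,0]*t*p[0]/r,K[1,2]+K[1,1]*t*p[1]/r])
E
python3 - <<'E'
from h import *
o=bot.get_obs();print({k:np.round(v,3).tolist() for k,v in o.items()})
M=wmodel();im=bot.camera("wrist");cv2.imwrite("pics/w0.png",im);print(np.round(M[0],1),np.round(M[1],3))
np.savez("w0.npz",K=M[0],T=M[1])
for n,z in(("nut1",.09),("spare",.07),("pump",.1)):
    for d in bot.cut_out("wrist",n)[:7]:
        r,q=d["centre"];print(n,round(d["score"],2),np.round([q,r]),int(d["mask"].sum()),np.round(wonz((q,r),z,M),4))
E
```

```text
{'clock': 0.6, 'joint_pos': [1.163, 0.241, 0.005, 1.335, 0.0, 1.571], 'joint_vel': [0.001, -0.001, 0.0, -0.001, -0.001, -0.002], 'tau': [-0.001, -37.198, 25.257, 0.001, -0.0, 0.0], 'eef_pos': [0.198, 0.459, 0.231], 'tool_rot': [0.203, 0.979, 0.0, -0.0], 'ft_force': [-0.961, 0.229, -0.276], 'ft_torque': [0.057, 0.02, 0.04], 'grasp_force': 0.0, 'grip_width': 0.085}
[[309.7   0.  322.8]
 [  0.  309.7 203.8]
 [  0.    0.    1. ]] [[ 0.396  0.874  0.28   0.127]
 [ 0.918 -0.377 -0.122  0.489]
 [-0.001  0.306 -0.952  0.373]
 [ 0.     0.     0.     1.   ]]
pump 0.81 [173. 395.] 371 [0.4038 0.1124 0.1   ]
```

View pics/w0.png

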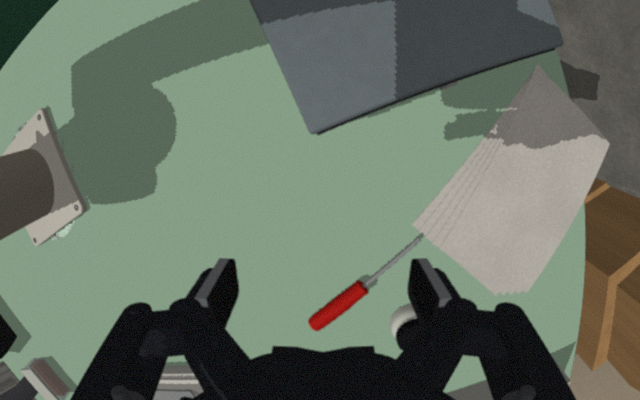

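The wrist picture shows only the fingers, the driver and the box, because the move was refused: every row needs all four keys.

Emit:
move_arm:
  motion:
    - {"x":0,"y":0,"z":-6,"yaw":0}
    - {"x":-52,"y":-27.5,"z":-7,"yaw":-13}
    - {"x":-52,"y":-27.5,"z":-7,"yaw":-13}
    - {"x":-52,"y":-27.5,"z":-7,"yaw":-13}
    - {"x":-52,"y":-27.5,"z":-7,"yaw":-13}
    - {"x":-52,"y":-27.5,"z":-7,"yaw":-13}
    - {"x":-52,"y":-27.5,"z":-7,"yaw":-13}
    - {"x":-52,"y":-27.5,"z":-7,"yaw":-13}
    - {"x":-52,"y":-27.5,"z":-7,"yaw":-13}
    - {"x":-52,"y":-27.5,"z":-7,"yaw":-13}
    - {"x":-52,"y":-27.5,"z":-7,"yaw":-13}
    - {"x":-52,"y":-27.5,"z":-7,"yaw":-13}
    - {"x":-52,"y":-27.5,"z":-7,"yaw":-13}
    - {"x":-52,"y":-27.5,"z":-7,"yaw":-13}
    - {"x":-52,"y":-27.5,"z":-7,"yaw":-13}
  gripper: -1

```text
clock: 2.68
eef_pos: [0.5662, 0.0013, 0.3018]
tool_rot: [0.09, 0.996, 0.0, 0.0]
ft_force: [-0.5, 0.8, 0.6]
grip_width: 0.0002
grasp_force: 0.0
```

```bash

python3 - <<'E'
from h import *
o=bot.get_obs();print({k:np.round(v,3).tolist() for k,v in o.items()})
M=wmodel();im=bot.camera("wrist");cv2.imwrite("pics/w1.png",im);print(np.round(M[1],3))
np.savez("w1.npz",K=M[0],T=M[1])
for n,z in(("nut1",.09),("spare",.07),("pump",.1)):
    for d in bot.cut_out("wrist",n)[:7]:
        r,q=d["centre"];print(n,round(d["score"],2),np.round([q,r]),int(d["mask"].sum()),np.round(wonz((q,r),z,M),4))
E
```

```text
{'clock': 2.675, 'joint_pos': [0.002, 0.362, 0.353, 1.561, 0.0, 0.182], 'joint_vel': [-0.004, 0.003, 0.003, 0.001, -0.003, 0.001], 'tau': [-0.106, -43.472, 25.828, -0.006, -0.005, 0.001], 'eef_pos': [0.566, 0.001, 0.302], 'tool_rot': [0.09, 0.996, 0.0, 0.0], 'ft_force': [-0.533, 0.838, 0.613], 'ft_torque': [0.023, -0.025, 0.026], 'grasp_force': 0.0, 'grip_width': 0.0}
[[ 0.178  0.937  0.301  0.49 ]
 [ 0.984 -0.169 -0.055  0.015]
 [-0.001  0.306 -0.952  0.443]
 [ 0.     0.     0.     1.   ]]
nut1 0.87 [371. 186.] 637 [0.5893 0.0547 0.09  ]
nut1 0.86 [368.  87.] 648 [0.4751 0.0688 0.09  ]
nut1 0.81 [270. 186.] 713 [ 0.5691 -0.0635  0.09  ]
nut1 0.72 [265.  87.] 637 [ 0.4538 -0.0452  0.09  ]
spare 0.58 [234. 138.] 748 [ 0.5044 -0.0999  0.07  ]
pump 0.84 [320. 137.] 16996 [0.5211 0.0053 0.1   ]
```

View pics/w1.png

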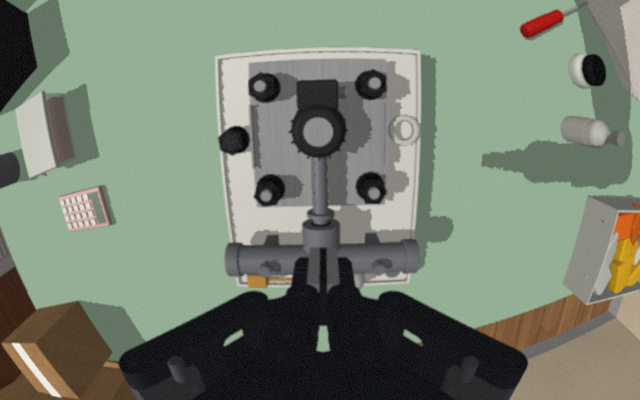

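The wrist picture shows the tray with nuts at (265,87), (370,85), (270,187) and (371,187). The motor is at (318,131), the terminal box at (317,92), the spare at (234,140) and the tape at (404,129). Next I fit the tray pose.

```bash
cat >> h.py <<'E'
from scipy.optimize import least_squares
ST=np.array([[-.064,.064],[-.064,-.064],[.064,-.064],[.064,.064]])
def fit(px,M,p0=(.52,.004,-.18,.085)):
    def P(p):
        c,s=np.cos(p[2]),np.sin(p[2]);return [np.array([p[0]+c*a-s*b,p[1]+s*a+c*b,p[3]]) for a,b in ST]
    f=lambda p:np.ravel([wproj(q,M)-x for q,x in zip(P(p),px)])
    r=least_squares(f,p0);return r.x,f(r.x)
E
python3 - <<'E'
from h import *
d=np.load("w1.npz");M=(d["K"],d["T"])
ds=[d for d in bot.cut_out("wrist","nut1") if d["score"]>.6]
c=[]
for q in ds:
    ys,xs=np.nonzero(q["mask"]);c.append((xs.mean(),ys.mean()))
c=np.array(c);o=[c[np.argmin(np.hypot(*(c-g).T))] for g in((369,86),(265,87),(270,187),(371,187))]
p,r=fit(o,M);print(np.round(p,4),np.round(r,1))
im=cv2.imread("pics/w1.png")
t=[cv2.resize(im[int(y)-22:int(y)+22,int(x)-22:int(x)+22],(264,264),interpolation=cv2.INTER_CUBIC) for x,y in o]
t.append(cv2.resize(im[65:150,285:355],(0,0),fx=3.1,fy=3.1,interpolation=cv2.INTER_CUBIC)[:264,:264])
t=[np.clip(a.astype(float)*1.8,0,255).astype(np.uint8) for a in t];t[4]=cv2.resize(t[4],(264,264))
cv2.imwrite("pics/n1.png",np.vstack([np.hstack([t[1],t[0],t[4]]),np.hstack([t[2],t[3],t[4]*0])]))
# box upper edges on tray
print(wonz((317,81),.099,M),wonz((300,81),.099,M),wonz((337,81),.099,M))
E
```

```text
[ 0.5248  0.0019 -0.1512  0.0652] [ 0.5 -0.2 -0.2  0.2  0.2  0.1 -0.5 -0.1]
[0.45958922 0.01333712 0.099     ] [ 0.45607482 -0.00485554  0.099     ] [0.46337867 0.03476163 0.099     ]
```

View pics/n1.png

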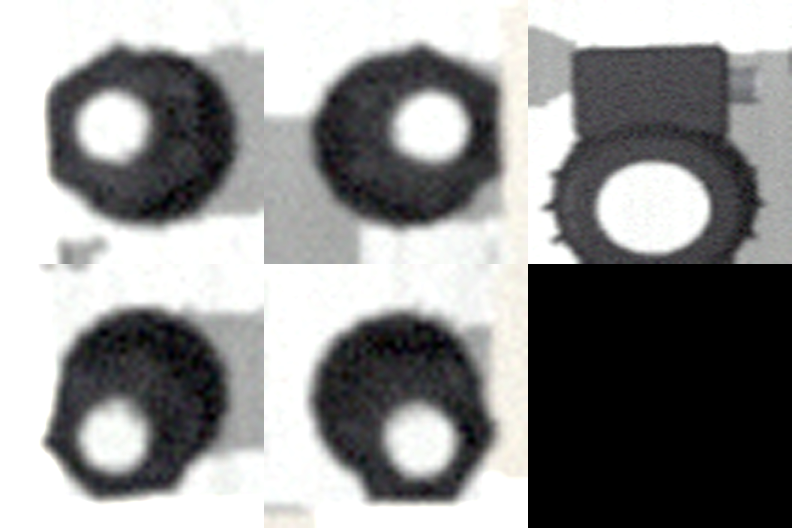

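The crops show nuts 1 and 2 with flats facing sideways in the image, and nuts 3 and 4 with flats facing up and down. I compute the angles from the corners and the centres from the white top discs.

```bash

python3 - <<'E'
from h import *
d=np.load("w1.npz");M=(d["K"],d["T"]);im=cv2.imread("pics/w1.png").astype(float).mean(2)
ds=[d for d in bot.cut_out("wrist","nut1") if d["score"]>.6]
c=np.array([[a.mean() for a in np.nonzero(q["mask"])[::-1]] for q in ds])
o=[c[np.argmin(np.hypot(*(c-g).T))] for g in((369,86),(265,87),(270,187),(371,187))]
off=[(264,0),(0,0),(0,264),(264,264)]
disc=[(431,125),(113,125),(113,437),(420,440)]
V=[[(420,45),(498,85),(498,170)],[(115,45),(50,95),(50,172)],[(48,438),(97,497),(178,487)],[(368,500),(455,497),(492,435)]]
t=lambda i,u:(int(o[i][0])-22+(u[0]-off[i][0]+.5)/6-.5,int(o[i][1])-22+(u[1]-off[i][1]+.5)/6-.5)
D=[]
for i in range(4):
    x,y=t(i,disc[i]);X,Y=np.meshgrid(range(640),range(400));w=np.clip(im-100,0,None)*(np.hypot(X-x,Y-y)<6)
    D.append(((X*w).sum()/w.sum(),(Y*w).sum()/w.sum()))
print(np.round(D,1))
p,r=fit(D,M,(.52,0,-.15,.09));print(np.round(p,4),np.round(r,1))
tx=bot.get_obs()["tool_rot"];ty=np.arctan2(.984,.178)
for i in range(4):
    for z in(.09,):
        C=wonz(D[i],z,M)[:2];
        for v in V[i]:
            e=wonz(t(i,v),z,M)[:2]-C;a=np.degrees(np.arctan2(e[1],e[0])-ty)
            # flat direction = vertex+30 ; rel to tool y, ccw from above
            print(i+1,np.round(C,4),round(np.hypot(*e)*1e3,1),round((a+30+30)%60-30,1))
E
```

```text
[[374.4  82.6]
 [259.2  85.6]
 [265.4 195.7]
 [373.7 193.2]]
[ 0.5244  0.0025 -0.1559  0.0958] [-0.  -0.   0.   0.1 -0.1 -0.1  0.   0. ]
1 [0.4709 0.0767] 15.8 7.9
1 [0.4709 0.0767] 15.5 3.9
1 [0.4709 0.0767] 15.2 -1.2
2 [ 0.4505 -0.0518] 15.8 -3.0
2 [ 0.4505 -0.0518] 13.7 0.6
2 [ 0.4505 -0.0518] 14.7 4.3
3 [ 0.5793 -0.072 ] 13.4 29.3
3 [ 0.5793 -0.072 ] 13.0 -18.1
3 [ 0.5793 -0.072 ] 16.3 -8.6
4 [0.5993 0.0565] 15.9 20.1
4 [0.5993 0.0565] 13.8 -26.7
4 [0.5993 0.0565] 14.5 -24.2
```

Emit:
move_arm:
  motion:
    - {"x":7,"y":-0.9,"z":0,"yaw":-1.4}
    - {"x":14.1,"y":-0.9,"z":0,"yaw":-1.4}
    - {"x":14.1,"y":-0.9,"z":0,"yaw":-1.4}
    - {"x":14.1,"y":-0.9,"z":8,"yaw":-1.4}
    - {"x":14.1,"y":-0.9,"z":14,"yaw":-1.4}
    - {"x":14.1,"y":-0.9,"z":19,"yaw":-1.4}
    - {"x":14.1,"y":-0.9,"z":22,"yaw":-1.4}
    - {"x":14.1,"y":-0.9,"z":23,"yaw":-1.4}
    - {"x":14.1,"y":-0.9,"z":23,"yaw":-1.4}
    - {"x":14.1,"y":-0.9,"z":23,"yaw":-1.4}
  gripper: -1

```text
clock: 4.22
eef_pos: [0.4282, 0.0169, 0.0729]
tool_rot: [0.078, 0.997, 0.0, 0.002]
ft_force: [0.3, -0.1, -0.4]
grip_width: 0.0002
grasp_force: 0.0
```

```bash

cat >> h.py <<'E'
C0=np.array([.5244,.0025]);YW=-.1559
R2=np.array([[np.cos(YW),-np.sin(YW)],[np.sin(YW),np.cos(YW)]])
def st():
    o=bot.get_obs();t=R2.T@(np.array(o["eef_pos"][:2])-C0);q=o["tool_rot"]
    print("t",round(o["clock"],2),"tray",np.round(t*1e3,1),"z",round(o["eef_pos"][2]*1e3,1),"Ftray",np.round(R2.T@np.array(o["ft_force"][:2]),1),round(o["ft_force"][2],1),"T",np.round(o["ft_torque"],3),"toolx deg",round(np.degrees(2*np.arctan2(q[1],q[0])),2),"q6",round(o["joint_pos"][5],3),"w",round(o["grip_width"],4),round(o["grasp_force"],1))
    return o
E
python3 -c "
from h import *
st();bot.camera('wrist');im=bot.camera('scene')
cv2.imwrite('pics/s1.png',cv2.resize(im[160:280,230:430],(800,480),interpolation=cv2.INTER_CUBIC))"
```

```text
t 4.22 tray [-97.3  -0.7] z 72.9 Ftray [ 0.3 -0.1] -0.4 T [0.02  0.005 0.043] toolx deg 171.03 q6 0.196 w 0.0002 0.0
```

View pics/s1.png

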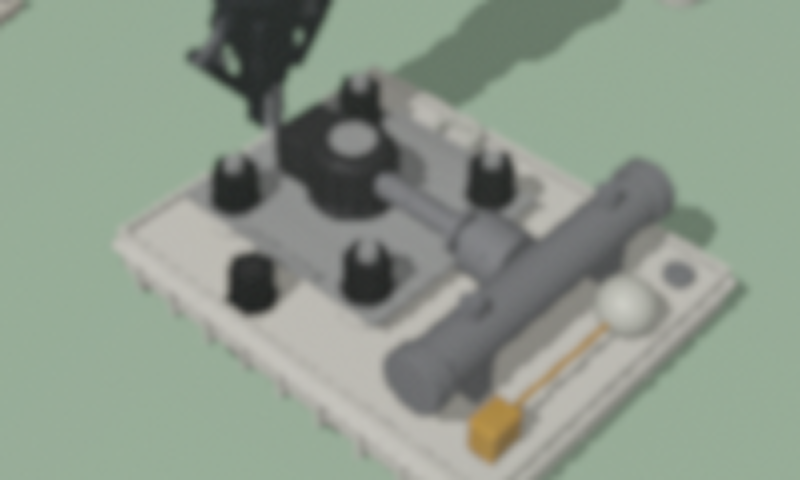

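The scene crop shows the shut fingers just behind the terminal box, clear of both near nuts.

Emit:
move_arm:
  motion:
    - {"x":-0.7,"y":0,"z":0,"yaw":0}
    - {"x":-1.4,"y":0,"z":0,"yaw":0}
    - {"x":-1.6,"y":0,"z":0,"yaw":0}
    - {"x":-1.6,"y":0,"z":0,"yaw":0}

```text
clock: 4.82
eef_pos: [0.4422, 0.0143, 0.0712]
tool_rot: [0.078, 0.997, -0.0, -0.0]
ft_force: [0.1, -0.5, 0.1]
grip_width: 0.0003
grasp_force: 0.0
```

```bash
python3 -c "
from h import *
st()"
```

```text
t 4.83 tray [-83.   -1.1] z 71.2 Ftray [ 0.2 -0.4] 0.1 T [-0.039  0.007 -0.038] toolx deg 171.03 q6 0.189 w 0.0003 0.0
```

Emit:
move_arm:
  motion:
    - {"x":-0.2,"y":0,"z":0,"yaw":0}
    - {"x":-0.4,"y":0,"z":0,"yaw":0}
    - {"x":-0.6,"y":0,"z":0,"yaw":0}
    - {"x":-0.8,"y":0,"z":0,"yaw":0}
    - {"x":-0.8,"y":0,"z":0,"yaw":0}

```text
clock: 5.45
eef_pos: [0.4467, 0.0135, 0.0706]
tool_rot: [0.078, 0.997, 0.0, -0.003]
ft_force: [-7.0, 2.7, 4.1]
grip_width: 0.0002
grasp_force: 3.7
```

```bash
python3 -c "
from h import *
st()"
```

```text
t 5.45 tray [-78.5  -1.2] z 70.6 Ftray [-7.3  1.6] 4.1 T [0.325 1.294 0.057] toolx deg 171.06 q6 0.186 w 0.0002 3.7
```

Emit:
move_arm:
  motion:
    - {"x":-0.2,"y":0,"z":0,"yaw":0}
    - {"x":-0.4,"y":0,"z":0,"yaw":0}
    - {"x":-0.5,"y":0,"z":0,"yaw":0}
    - {"x":-0.6,"y":0,"z":0,"yaw":0}
    - {"x":-0.6,"y":0,"z":0,"yaw":0}
    - {"x":-0.6,"y":0,"z":0,"yaw":0}

```text
clock: 6.2
eef_pos: [0.4525, 0.0126, 0.0706]
tool_rot: [0.078, 0.997, 0.0, -0.003]
ft_force: [-6.2, 1.9, 4.2]
grip_width: 0.0
grasp_force: 3.9
```

```bash
python3 -c "
from h import *
st()"
```

```text
t 6.2 tray [-72.6  -1.2] z 70.6 Ftray [-6.5  0.9] 4.2 T [0.304 1.425 0.051] toolx deg 171.06 q6 0.183 w 0.0 3.9
```

Emit:
move_arm:
  motion:
    - {"x":-0.1,"y":0,"z":0,"yaw":0}
    - {"x":-0.2,"y":0,"z":0,"yaw":0}
    - {"x":-0.3,"y":0,"z":0,"yaw":0}
    - {"x":-0.4,"y":0,"z":0,"yaw":0}
    - {"x":-0.4,"y":0,"z":0,"yaw":0}

```text
clock: 6.82
eef_pos: [0.4552, 0.0122, 0.0704]
tool_rot: [0.078, 0.997, 0.0, -0.005]
ft_force: [-9.4, 2.7, 7.0]
grip_width: -0.0001
grasp_force: 5.1
```

```bash
python3 -c "
from h import *
st()"
```

```text
t 6.83 tray [-69.9  -1.2] z 70.4 Ftray [-9.8  1.2] 7.0 T [0.417 1.839 0.03 ] toolx deg 171.07 q6 0.182 w -0.0001 5.1
```

Emit:
move_arm:
  motion:
    - {"x":-0.1,"y":0,"z":0,"yaw":0}
    - {"x":-0.2,"y":0,"z":0,"yaw":0}
    - {"x":-0.3,"y":0,"z":0,"yaw":0}
    - {"x":-0.3,"y":0,"z":0,"yaw":0}

```text
clock: 7.32
eef_pos: [0.4552, 0.0121, 0.0699]
tool_rot: [0.078, 0.997, 0.001, -0.007]
ft_force: [-15.3, 3.6, 10.7]
grip_width: -0.0002
grasp_force: 8.2
```

```bash
python3 -c "
from h import *
st()"
```

```text
t 7.33 tray [-69.9  -1.2] z 69.9 Ftray [-15.7   1.2] 10.7 T [ 0.663  2.95  -0.015] toolx deg 171.09 q6 0.18 w -0.0002 8.2
```

Emit:
move_arm:
  motion:
    - {"x":1,"y":0,"z":0,"yaw":0}
    - {"x":2.5,"y":0,"z":0,"yaw":0}
    - {"x":2.5,"y":0,"z":-3,"yaw":0}
    - {"x":2.5,"y":0,"z":-7,"yaw":-10}

```text
clock: 7.82
eef_pos: [0.4368, 0.015, 0.1413]
tool_rot: [-0.011, 1.0, -0.0, -0.001]
ft_force: [0.6, -0.1, 0.6]
grip_width: 0.0003
grasp_force: 0.0
```

```bash
cat > hexfit.py <<'E'
from h import *
d=np.load("w1.npz");M=(d["K"],d["T"]);im=cv2.imread("pics/w1.png").astype(float).mean(2)
S=8
ang=np.radians(np.arange(0,360,10))
for i,s in enumerate(ST):
    N=C0+R2@s;u,v=np.round(wproj([*N,.08],M)).astype(int);x0,y0=u-22,v-22
    patch=cv2.GaussianBlur(im[y0:y0+44,x0:x0+44],(0,0),.6)
    dark=(patch<58).astype(np.uint8)
    cs,_=cv2.findContours(dark,cv2.RETR_EXTERNAL,cv2.CHAIN_APPROX_NONE)
    c=max(cs,key=cv2.contourArea);m=np.zeros((44,44),np.uint8);cv2.drawContours(m,[c],-1,1,-1)
    def ren(th,dx,dy,dz):
        img=np.zeros((44*S,44*S),np.uint8)
        def hull(rad,a,zs):
            P=np.array([wproj([N[0]+dx+rad*np.cos(t),N[1]+dy+rad*np.sin(t),z],M) for z in zs for t in a])
            P=((P-[x0,y0]+.5)*S-.5);cv2.fillConvexPoly(img,cv2.convexHull(np.round(P).astype(np.int32)),1)
        hull(.019,ang,(.060+dz,.064+dz));hull(.01732,th+np.radians(30+60*np.arange(6)),(.064+dz,.090+dz))
        return cv2.resize(img.astype(np.float32),(44,44),interpolation=cv2.INTER_AREA)
    best=[]
    for th in range(-30,30,4):
        t=YW+np.pi/2+np.radians(th)   # flat direction, ccw from tray y
        f=lambda p:(np.abs(ren(t,p[0]*1e-3,p[1]*1e-3,0)-m)).sum()
        from scipy.optimize import minimize
        r=minimize(f,(0,0),method="Nelder-Mead",options=dict(maxfev=40,initial_simplex=[(0,0),(1.5,0),(0,1.5)]))
        best.append((round(r.fun,1),th,np.round(r.x,1).tolist()))
    print(i+1,int(m.sum()),sorted(best)[:5],sorted(best)[-1][0])
E
python3 hexfit.py; python3 -c "
from h import *
st()"
```

```text
1 709 [(np.float64(91.9), 14, [0.3, 0.1]), (np.float64(92.2), 10, [0.5, 0.1]), (np.float64(92.6), 6, [0.3, -0.0]), (np.float64(92.8), 2, [0.6, -0.1]), (np.float64(93.2), -2, [0.1, -0.1])] 96.0
2 701 [(np.float64(105.2), -22, [-0.1, 0.3]), (np.float64(105.4), -18, [-0.0, 0.6]), (np.float64(106.2), -26, [-0.0, 0.6]), (np.float64(106.2), -6, [0.0, 1.3]), (np.float64(106.8), -14, [-0.2, 0.8])] 110.0
3 693 [(np.float64(100.6), 26, [0.1, 1.0]), (np.float64(101.2), -26, [-0.0, 1.5]), (np.float64(101.2), 22, [-0.0, 0.9]), (np.float64(101.7), -30, [-0.2, 0.9]), (np.float64(101.8), 18, [0.1, 1.0])] 105.6
4 689 [(np.float64(106.4), 26, [-0.6, 0.7]), (np.float64(106.5), -30, [0.2, 0.6]), (np.float64(106.5), 18, [0.4, 0.9]), (np.float64(106.7), 22, [-0.4, 0.4]), (np.float64(107.0), -26, [0.5, 0.5])] 109.3
t 7.83 tray [-88.5  -1.3] z 141.3 Ftray [ 0.6 -0. ] 0.6 T [-0.019 -0.069 -0.034] toolx deg 181.31 q6 0.011 w 0.0003 0.0
```

Emit:
move_arm:
  motion:
    - {"x":-3,"y":0,"z":-4,"yaw":5}
    - {"x":-9,"y":-1.5,"z":-6,"yaw":10}
    - {"x":-14.6,"y":-2.5,"z":-6,"yaw":10}
    - {"x":-14.6,"y":-2.5,"z":-6,"yaw":10}
    - {"x":-14.6,"y":-2.5,"z":-6,"yaw":10}

```text
clock: 8.45
eef_pos: [0.5837, -0.0074, 0.2004]
tool_rot: [0.078, 0.997, -0.0, -0.001]
ft_force: [-0.6, -0.0, -0.4]
grip_width: 0.0004
grasp_force: 0.0
```

```bash
python3 -c "
from h import *
st();M=wmodel();im=bot.camera('wrist');cv2.imwrite('pics/w2.png',im);np.savez('w2.npz',K=M[0],T=M[1])
t=[]
for k in (1,0,2,3):
    u,v=np.round(wproj([*(C0+R2@ST[k]),.085],M)).astype(int);print(k+1,u,v)
    t.append(cv2.convertScaleAbs(cv2.resize(im[max(v-28,0):v+28,u-28:u+28],(300,300),interpolation=cv2.INTER_CUBIC),alpha=2.5))
cv2.imwrite('pics/n2.png',np.vstack([np.hstack(t[:2]),np.hstack(t[2:])]))"
```

```text
t 8.45 tray [60.1 -0.6] z 200.4 Ftray [-0.6 -0.1] -0.4 T [ 0.023  0.031 -0.007] toolx deg 171.03 q6 0.144 w 0.0004 0.0
2 247 55
1 402 56
3 252 203
4 396 203
```

View pics/n2.png

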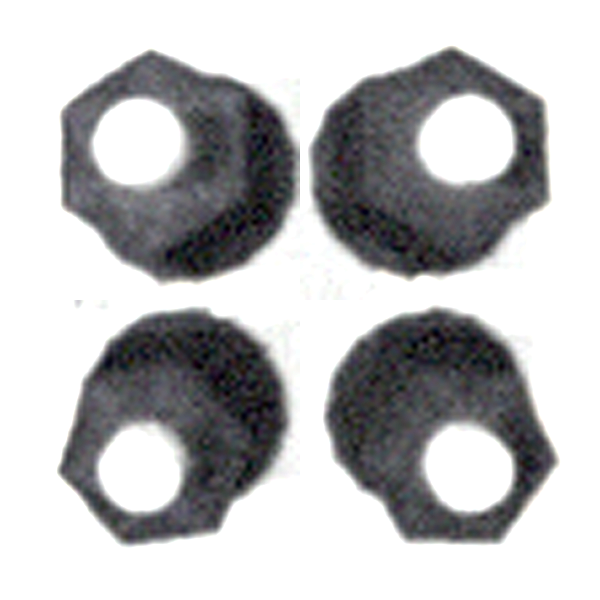

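The crop shows all four hexagons clearly, and I have read their corner positions from it. Next I fit the angles.

```bash
python3 - <<'E'
from h import *
d=np.load("w2.npz");M=(d["K"],d["T"])
I={2:((247,55),(0,0),[(150,50),(64,108),(66,205)]),1:((402,56),(300,0),[(452,47),(545,100),(548,200)]),
3:((252,203),(0,300),[(62,470),(125,543),(218,530)]),4:((396,203),(300,300),[(555,462),(500,542),(408,540)])}
for k in(1,2,3,4):
    (u,v),o,V=I[k]
    W=[wonz((u-28+(a-o[0]+.5)/300*56-.5,v-28+(b-o[1]+.5)/300*56-.5),.090,M)[:2] for a,b in V]
    W=[R2.T@(w-C0) for w in W]
    best=None
    for th in range(-30,30,10):
        def f(p):
            A=np.radians(p[2]+90+30+60*np.arange(6));H=np.c_[p[0]+p[3]*np.cos(A),p[1]+p[3]*np.sin(A)]
            return np.ravel([(H-w)[np.argmin(np.hypot(*(H-w).T))] for w in W])
        r=least_squares(f,(*ST[k-1],th,.0173),x_scale=(.01,.01,10,.001))
        if best is None or r.cost<best.cost:best=r
    p=best.x;print(k,"centre tray mm",np.round(p[:2]*1e3,1),"flat ccw from tray y",round((p[2]+30)%60-30,1),"R",round(p[3]*1e3,2),np.round(best.fun*1e3,1))
E
```

```text
1 centre tray mm [-63.7  64.1] flat ccw from tray y 3.0 R 16.2 [-0.1  0.1  0.  -0.3  0.1  0.2]
2 centre tray mm [-64.2 -63.1] flat ccw from tray y 1.0 R 15.79 [ 0.  -0.  -0.   0.1  0.  -0. ]
3 centre tray mm [ 63.4 -62.7] flat ccw from tray y -21.8 R 16.08 [ 0.  -0.1 -0.1  0.1  0.1 -0. ]
4 centre tray mm [64.1 64.1] flat ccw from tray y 29.0 R 16.01 [ 0.1  0.  -0.2  0.1  0.1 -0.1]
```

Emit:
move_arm:
  motion:
    - {"x":3,"y":1.5,"z":0,"yaw":-10}
    - {"x":8,"y":4,"z":2,"yaw":-20}
    - {"x":12.4,"y":6.5,"z":4,"yaw":-30}
    - {"x":12.4,"y":6.5,"z":6,"yaw":-40}
    - {"x":12.4,"y":6.5,"z":7,"yaw":-50}
    - {"x":12.4,"y":6.5,"z":7.5,"yaw":-60}
    - {"x":12.4,"y":6.5,"z":8,"yaw":-63}
    - {"x":12.4,"y":6.5,"z":10,"yaw":-63}
    - {"x":12.4,"y":6.5,"z":12,"yaw":-63}
    - {"x":12.4,"y":6.5,"z":13.4,"yaw":-63}
    - {"x":12.4,"y":6.5,"z":13.4,"yaw":-63}
    - {"x":12.4,"y":6.5,"z":13.4,"yaw":-63}
  gripper: 0.06

```text
clock: 10.0
eef_pos: [0.4725, 0.0762, 0.0682]
tool_rot: [-0.454, 0.891, -0.0, 0.001]
ft_force: [-0.3, -0.9, 0.6]
grip_width: 0.0454
grasp_force: 0.0
```

```bash
python3 -c "
from h import *
st()"
```

```text
t 10.0 tray [-62.7  64.8] z 68.2 Ftray [-0.1 -0.9] 0.6 T [ 0.039 -0.008  0.002] toolx deg 234.04 q6 -0.783 w 0.0454 0.0
```

Emit:
move_arm:
  motion:
    - {"x":0,"y":0,"z":0,"yaw":0}
    - {"x":0,"y":0,"z":0,"yaw":0}
    - {"x":0,"y":0,"z":0,"yaw":0}
    - {"x":0,"y":0,"z":0,"yaw":0}
  gripper: -1

```text
clock: 10.5
eef_pos: [0.4714, 0.0773, 0.0686]
tool_rot: [-0.455, 0.891, 0.001, 0.0]
ft_force: [-4.7, 2.3, 7.7]
grip_width: 0.0287
grasp_force: 58.9
```

```bash
python3 -c "
from h import *
st()"
```

```text
t 10.5 tray [-64.   65.6] z 68.6 Ftray [-5.   1.5] 7.7 T [ 0.566  1.124 -0.034] toolx deg 234.08 q6 -0.783 w 0.0287 58.9
```

Emit:
move_arm:
  motion:
    - {"x":0,"y":0,"z":0,"yaw":10}
    - {"x":0,"y":0,"z":0,"yaw":20}
    - {"x":0,"y":0,"z":0,"yaw":30}
    - {"x":0,"y":0,"z":0,"yaw":40}
    - {"x":0,"y":0,"z":0,"yaw":50}
    - {"x":0,"y":0,"z":0,"yaw":60}
    - {"x":0,"y":0,"z":0,"yaw":70}
    - {"x":0,"y":0,"z":0,"yaw":80}
    - {"x":0,"y":0,"z":0,"yaw":90}
    - {"x":0,"y":0,"z":0,"yaw":100}
    - {"x":0,"y":0,"z":0,"yaw":105}
    - {"x":0,"y":0,"z":0,"yaw":105}
    - {"x":0,"y":0,"z":0,"yaw":105}

```text
clock: 12.12
eef_pos: [0.4711, 0.0762, 0.0673]
tool_rot: [0.43, 0.903, -0.0, -0.001]
ft_force: [-4.0, 0.3, 0.4]
grip_width: 0.0289
grasp_force: 59.3
```

```bash
python3 -c "
from h import *
st()"
```

```text
t 12.12 tray [-64.1  64.6] z 67.3 Ftray [-4.  -0.3] 0.4 T [0.1   0.969 0.049] toolx deg 129.12 q6 1.048 w 0.0289 59.3
```

Emit:
move_arm:
  motion:
    - {"x":0,"y":0,"z":0.02,"yaw":8}
    - {"x":0,"y":0,"z":0.03,"yaw":16}
    - {"x":0,"y":0,"z":0.03,"yaw":20}
    - {"x":0,"y":0,"z":0.03,"yaw":20}
    - {"x":0,"y":0,"z":0.03,"yaw":20}

```text
clock: 12.75
eef_pos: [0.4709, 0.0761, 0.0669]
tool_rot: [0.58, 0.815, -0.001, -0.001]
ft_force: [-5.0, 1.0, 2.5]
grip_width: 0.0282
grasp_force: 59.4
```

```bash
python3 -c "
from h import *
st()"
```

```text
t 12.75 tray [-64.2  64.4] z 66.9 Ftray [-5.1  0.2] 2.5 T [0.077 1.204 0.084] toolx deg 109.12 q6 1.397 w 0.0282 59.4
```

Emit:
move_arm:
  motion:
    - {"x":0,"y":0,"z":0.02,"yaw":5}
    - {"x":0,"y":0,"z":0.02,"yaw":10}
    - {"x":0,"y":0,"z":0.02,"yaw":10}
    - {"x":0,"y":0,"z":0.02,"yaw":10}

```text
clock: 13.25
eef_pos: [0.4709, 0.0761, 0.0668]
tool_rot: [0.649, 0.761, -0.001, -0.001]
ft_force: [-5.2, -0.2, 3.9]
grip_width: 0.0291
grasp_force: 59.5
```

```bash
python3 -c "
from h import *
st()"
```

```text
t 13.25 tray [-64.3  64.4] z 66.8 Ftray [-5.1 -1. ] 3.9 T [0.022 1.264 0.073] toolx deg 99.12 q6 1.572 w 0.0291 59.5
```

Emit:
move_arm:
  motion:
    - {"x":0,"y":0,"z":0.02,"yaw":5}
    - {"x":0,"y":0,"z":0.02,"yaw":10}
    - {"x":0,"y":0,"z":0.02,"yaw":10}
    - {"x":0,"y":0,"z":0.02,"yaw":10}

```text
clock: 13.75
eef_pos: [0.4708, 0.0761, 0.0667]
tool_rot: [0.712, 0.702, -0.001, -0.001]
ft_force: [-6.4, 0.1, 4.6]
grip_width: 0.0287
grasp_force: 59.7
```

```bash
python3 -c "
from h import *
st()"
```

```text
t 13.75 tray [-64.4  64.4] z 66.7 Ftray [-6.4 -0.9] 4.6 T [0.005 1.424 0.391] toolx deg 89.18 q6 1.745 w 0.0287 59.7
```

Emit:
move_arm:
  motion:
    - {"x":0,"y":0,"z":0,"yaw":0}
    - {"x":0,"y":0,"z":0,"yaw":0}
    - {"x":0,"y":0,"z":-3,"yaw":0}
    - {"x":0,"y":0,"z":-7,"yaw":-8}
    - {"x":-3.6,"y":2.7,"z":-8,"yaw":-18}
    - {"x":-7.2,"y":5.4,"z":-8,"yaw":-28}
    - {"x":-10.9,"y":8.2,"z":-8,"yaw":-38}
    - {"x":-14.5,"y":10.9,"z":-8,"yaw":-48}
    - {"x":-14.5,"y":10.9,"z":-8,"yaw":-58}
    - {"x":-14.5,"y":10.9,"z":-7,"yaw":-68}
    - {"x":-14.5,"y":10.9,"z":-6,"yaw":-78}
    - {"x":-14.5,"y":10.9,"z":-5,"yaw":-88}
    - {"x":-14.5,"y":10.9,"z":-5,"yaw":-98}
    - {"x":-14.5,"y":10.9,"z":-4,"yaw":-108}
    - {"x":-14.5,"y":10.9,"z":-4,"yaw":-118}
    - {"x":-14.5,"y":10.9,"z":-4,"yaw":-120}
    - {"x":-14.5,"y":10.9,"z":-2,"yaw":-120}
    - {"x":-14.5,"y":10.9,"z":-0.2,"yaw":-120}
    - {"x":-14.5,"y":10.9,"z":-0.2,"yaw":-120}
    - {"x":-14.5,"y":10.9,"z":-0.2,"yaw":-120}
  gripper: 0.06

```text
clock: 16.25
eef_pos: [0.5794, -0.0708, 0.0694]
tool_rot: [-0.25, 0.968, -0.0, 0.001]
ft_force: [0.3, -0.3, -0.2]
grip_width: 0.0451
grasp_force: 0.0
```

```bash
python3 -c "
from h import *
st()"
```

```text
t 16.25 tray [ 65.8 -63.9] z 69.4 Ftray [ 0.3 -0.3] -0.2 T [-0.039  0.019  0.042] toolx deg 208.99 q6 -0.628 w 0.0451 0.0
```

Emit:
move_arm:
  motion:
    - {"x":0.14,"y":0.1,"z":0.1,"yaw":0}
    - {"x":0.14,"y":0.1,"z":0.1,"yaw":0}
    - {"x":0.14,"y":0.1,"z":0.1,"yaw":0}
    - {"x":0.14,"y":0.1,"z":0.1,"yaw":0}
  gripper: -1

```text
clock: 16.75
eef_pos: [0.5779, -0.0694, 0.0692]
tool_rot: [-0.251, 0.968, 0.001, 0.001]
ft_force: [-1.0, 4.5, 6.4]
grip_width: 0.0284
grasp_force: 59.2
```

```bash
python3 -c "
from h import *
st()"
```

```text
t 16.75 tray [ 64.  -62.8] z 69.2 Ftray [-1.7  4.3] 6.4 T [0.837 0.268 0.027] toolx deg 209.08 q6 -0.628 w 0.0284 59.2
```

Gripped. I turn 115°, then step.

Emit:
move_arm:
  motion:
    - {"x":0,"y":0,"z":0,"yaw":10}
    - {"x":0,"y":0,"z":0,"yaw":20}
    - {"x":0,"y":0,"z":0,"yaw":30}
    - {"x":0,"y":0,"z":0,"yaw":40}
    - {"x":0,"y":0,"z":0,"yaw":50}
    - {"x":0,"y":0,"z":0,"yaw":60}
    - {"x":0,"y":0,"z":0,"yaw":70}
    - {"x":0,"y":0,"z":0,"yaw":80}
    - {"x":0,"y":0,"z":0,"yaw":90}
    - {"x":0,"y":0,"z":0,"yaw":100}
    - {"x":0,"y":0,"z":0.02,"yaw":110}
    - {"x":0,"y":0,"z":0.03,"yaw":120}
    - {"x":0,"y":0,"z":0.03,"yaw":120}
    - {"x":0,"y":0,"z":0.03,"yaw":120}

```text
clock: 18.5
eef_pos: [0.5769, -0.0705, 0.0676]
tool_rot: [0.712, 0.702, -0.0, 0.0]
ft_force: [-1.3, 1.7, 2.1]
grip_width: 0.0292
grasp_force: 59.2
```

```bash
python3 -c "
from h import *
st()"
```

```text
t 18.5 tray [ 63.2 -63.9] z 67.6 Ftray [-1.5  1.5] 2.1 T [0.25  0.373 0.03 ] toolx deg 89.17 q6 1.464 w 0.0292 59.2
```

Emit:
move_arm:
  motion:
    - {"x":0,"y":0,"z":0.02,"yaw":5}
    - {"x":0,"y":0,"z":0.02,"yaw":10}
    - {"x":0,"y":0,"z":0.02,"yaw":10}
    - {"x":0,"y":0,"z":0.02,"yaw":10}

```text
clock: 19.0
eef_pos: [0.5768, -0.0704, 0.0673]
tool_rot: [0.771, 0.637, -0.0, -0.0]
ft_force: [-2.0, 0.8, 5.1]
grip_width: 0.0285
grasp_force: 59.4
```

```bash
python3 -c "
from h import *
st()"
```

```text
t 19.0 tray [ 63.1 -63.9] z 67.3 Ftray [-2.1  0.5] 5.1 T [0.321 0.651 0.044] toolx deg 79.15 q6 1.639 w 0.0285 59.4
```

Emit:
move_arm:
  motion:
    - {"x":0,"y":0,"z":0.02,"yaw":5}
    - {"x":0,"y":0,"z":0.02,"yaw":10}
    - {"x":0,"y":0,"z":0.02,"yaw":10}
    - {"x":0,"y":0,"z":0.02,"yaw":10}

```text
clock: 19.5
eef_pos: [0.5767, -0.0704, 0.0672]
tool_rot: [0.824, 0.567, -0.0, -0.0]
ft_force: [-2.3, 2.1, 4.9]
grip_width: 0.0286
grasp_force: 59.6
```

```bash
python3 -c "
from h import *
st()"
```

```text
t 19.5 tray [ 63.  -63.9] z 67.2 Ftray [-2.6  1.7] 4.9 T [0.376 0.695 0.06 ] toolx deg 69.13 q6 1.814 w 0.0286 59.6
```

Emit:
move_arm:
  motion:
    - {"x":0,"y":0,"z":0.02,"yaw":5}
    - {"x":0,"y":0,"z":0.02,"yaw":10}
    - {"x":0,"y":0,"z":0.02,"yaw":10}
    - {"x":0,"y":0,"z":0.02,"yaw":10}

```text
clock: 20.0
eef_pos: [0.5766, -0.0703, 0.0671]
tool_rot: [0.87, 0.494, -0.0, -0.0]
ft_force: [-4.1, 1.2, 6.1]
grip_width: 0.0286
grasp_force: 59.7
```

```bash
python3 -c "
from h import *
st()"
```

```text
t 20.0 tray [ 62.9 -63.8] z 67.1 Ftray [-4.2  0.5] 6.1 T [0.414 0.833 0.145] toolx deg 59.15 q6 1.988 w 0.0286 59.7
```

Emit:
move_arm:
  motion:
    - {"x":0,"y":0,"z":0,"yaw":3}
    - {"x":0,"y":0,"z":0,"yaw":6}
    - {"x":0,"y":0,"z":0,"yaw":6}
    - {"x":0,"y":0,"z":0,"yaw":6}

```text
clock: 20.5
eef_pos: [0.5765, -0.0702, 0.067]
tool_rot: [0.894, 0.448, -0.0, -0.0]
ft_force: [-4.3, 0.9, 5.3]
grip_width: 0.0287
grasp_force: 59.7
```

```bash
python3 -c "
from h import *
st()"
```

```text
t 20.5 tray [ 62.8 -63.8] z 67.0 Ftray [-4.4  0.2] 5.3 T [0.43  0.843 0.353] toolx deg 53.18 q6 2.092 w 0.0287 59.7
```

Emit:
move_arm:
  motion:
    - {"x":0,"y":0,"z":0,"yaw":0}
    - {"x":0,"y":0,"z":0,"yaw":0}
    - {"x":0,"y":0,"z":-3,"yaw":0}
    - {"x":0,"y":0,"z":-7,"yaw":-9}
    - {"x":-2,"y":-3.8,"z":-7,"yaw":-19}
    - {"x":-4,"y":-7.5,"z":-7,"yaw":-29}
    - {"x":-6,"y":-11.3,"z":-7,"yaw":-39}
    - {"x":-6,"y":-11.3,"z":-7,"yaw":-49}
    - {"x":-6,"y":-11.3,"z":-7,"yaw":-59}
    - {"x":-6,"y":-11.3,"z":-7,"yaw":-69}
    - {"x":-6,"y":-11.3,"z":-7,"yaw":-79}
    - {"x":-6,"y":-11.3,"z":-6,"yaw":-89}
    - {"x":-6,"y":-11.3,"z":-6,"yaw":-99}
    - {"x":-6,"y":-11.3,"z":-5,"yaw":-109}
    - {"x":-6,"y":-11.3,"z":-5,"yaw":-119}
    - {"x":-6,"y":-11.3,"z":-5,"yaw":-129}
    - {"x":-6,"y":-11.3,"z":-5,"yaw":-139}
    - {"x":-6,"y":-11.3,"z":-5,"yaw":-149}
    - {"x":-6,"y":-11.3,"z":-5,"yaw":-159}
    - {"x":-6,"y":-11.3,"z":-5,"yaw":-169}
  gripper: 0.06

```text
clock: 23.0
eef_pos: [0.451, -0.0508, 0.1166]
tool_rot: [-0.361, 0.932, -0.0, 0.0]
ft_force: [-0.6, -0.5, -0.2]
grip_width: 0.0453
grasp_force: 0.0
```

Emit:
move_arm:
  motion:
    - {"x":0,"y":0,"z":0,"yaw":-10}
    - {"x":0,"y":0,"z":2,"yaw":-10}
    - {"x":0,"y":0,"z":4,"yaw":-10}
    - {"x":0,"y":0,"z":4.9,"yaw":-10}
    - {"x":0,"y":0,"z":4.9,"yaw":-10}
    - {"x":0,"y":0,"z":4.9,"yaw":-10}

```text
clock: 23.75
eef_pos: [0.4513, -0.0506, 0.0683]
tool_rot: [-0.439, 0.899, -0.0, 0.001]
ft_force: [0.5, 0.3, -0.1]
grip_width: 0.045
grasp_force: 0.0
```

```bash
python3 -c "
from h import *
st()"
```

```text
t 23.75 tray [-63.9 -63.8] z 68.3 Ftray [0.5 0.3] -0.1 T [-0.022 -0.033  0.023] toolx deg 232.03 q6 -1.02 w 0.045 0.0
```

Emit:
move_arm:
  motion:
    - {"x":0,"y":0,"z":0,"yaw":0}
    - {"x":0,"y":0,"z":0,"yaw":0}
    - {"x":0,"y":0,"z":0,"yaw":0}
    - {"x":0,"y":0,"z":0,"yaw":0}
  gripper: -1

```text
clock: 24.25
eef_pos: [0.4506, -0.05, 0.0688]
tool_rot: [-0.439, 0.899, 0.0, 0.0]
ft_force: [-3.3, 2.2, 6.1]
grip_width: 0.0285
grasp_force: 59.0
```

Emit:
move_arm:
  motion:
    - {"x":0,"y":0,"z":0,"yaw":10}
    - {"x":0,"y":0,"z":0,"yaw":20}
    - {"x":0,"y":0,"z":0,"yaw":30}
    - {"x":0,"y":0,"z":0,"yaw":40}
    - {"x":0,"y":0,"z":0,"yaw":50}
    - {"x":0,"y":0,"z":0,"yaw":60}
    - {"x":0,"y":0,"z":0,"yaw":70}
    - {"x":0,"y":0,"z":0,"yaw":80}
    - {"x":0,"y":0,"z":0,"yaw":90}
    - {"x":0,"y":0,"z":0,"yaw":100}
    - {"x":0,"y":0,"z":0.02,"yaw":110}
    - {"x":0,"y":0,"z":0.03,"yaw":120}
    - {"x":0,"y":0,"z":0.03,"yaw":120}
    - {"x":0,"y":0,"z":0.03,"yaw":120}

```text
clock: 26.0
eef_pos: [0.4503, -0.0495, 0.0672]
tool_rot: [0.558, 0.83, 0.001, -0.001]
ft_force: [-1.0, 4.9, -3.7]
grip_width: 0.0287
grasp_force: 59.4
```

```bash
python3 -c "
from h import *
st()"
```

```text
t 26.0 tray [-65.2 -62.9] z 67.2 Ftray [-1.8  4.7] -3.7 T [1.165 0.052 0.087] toolx deg 112.21 q6 1.072 w 0.0287 59.4
```

Emit:
move_arm:
  motion:
    - {"x":0,"y":0,"z":0.03,"yaw":5}
    - {"x":0,"y":0,"z":0.03,"yaw":10}
    - {"x":0,"y":0,"z":0.03,"yaw":10}
    - {"x":0,"y":0,"z":0.03,"yaw":10}

```text
clock: 26.5
eef_pos: [0.4504, -0.0495, 0.067]
tool_rot: [0.628, 0.778, 0.001, -0.001]
ft_force: [-0.7, 5.5, -2.3]
grip_width: 0.0288
grasp_force: 59.4
```

```bash
python3 -c "
from h import *
st()"
```

```text
t 26.5 tray [-65.1 -62.9] z 67.0 Ftray [-1.6  5.3] -2.3 T [1.175 0.114 0.054] toolx deg 102.19 q6 1.247 w 0.0288 59.4
```

Emit:
move_arm:
  motion:
    - {"x":0,"y":0,"z":0.03,"yaw":5}
    - {"x":0,"y":0,"z":0.03,"yaw":10}
    - {"x":0,"y":0,"z":0.03,"yaw":10}
    - {"x":0,"y":0,"z":0.03,"yaw":10}

```text
clock: 27.0
eef_pos: [0.4504, -0.0494, 0.0668]
tool_rot: [0.693, 0.72, 0.001, -0.001]
ft_force: [-1.1, 5.9, -2.3]
grip_width: 0.0286
grasp_force: 59.5
```

```bash
python3 -c "
from h import *
st()"
```

```text
t 27.0 tray [-65.  -62.8] z 66.8 Ftray [-2.   5.7] -2.3 T [1.227 0.168 0.067] toolx deg 92.19 q6 1.422 w 0.0286 59.5
```

Emit:
move_arm:
  motion:
    - {"x":0,"y":0,"z":0.03,"yaw":5}
    - {"x":0,"y":0,"z":0.03,"yaw":10}
    - {"x":0,"y":0,"z":0.03,"yaw":10}
    - {"x":0,"y":0,"z":0.03,"yaw":10}

```text
clock: 27.5
eef_pos: [0.4505, -0.0494, 0.0667]
tool_rot: [0.754, 0.657, 0.001, -0.001]
ft_force: [-0.3, 5.7, -1.2]
grip_width: 0.0285
grasp_force: 59.6
```

```bash
python3 -c "
from h import *
st()"
```

```text
t 27.5 tray [-64.9 -62.8] z 66.7 Ftray [-1.2  5.6] -1.2 T [1.262 0.173 0.059] toolx deg 82.19 q6 1.596 w 0.0285 59.6
```

Emit:
move_arm:
  motion:
    - {"x":0,"y":0,"z":0.02,"yaw":5}
    - {"x":0,"y":0,"z":0.02,"yaw":10}
    - {"x":0,"y":0,"z":0.02,"yaw":10}
    - {"x":0,"y":0,"z":0.02,"yaw":10}

```text
clock: 28.0
eef_pos: [0.4506, -0.0494, 0.0666]
tool_rot: [0.808, 0.589, 0.001, -0.001]
ft_force: [-0.5, 6.1, -0.6]
grip_width: 0.0287
grasp_force: 59.7
```

```bash
python3 -c "
from h import *
st()"
```

```text
t 28.0 tray [-64.8 -62.7] z 66.6 Ftray [-1.5  5.9] -0.6 T [1.282 0.185 0.163] toolx deg 72.21 q6 1.77 w 0.0287 59.7
```

Emit:
move_arm:
  motion:
    - {"x":0,"y":0,"z":0,"yaw":3}
    - {"x":0,"y":0,"z":0,"yaw":6}
    - {"x":0,"y":0,"z":0,"yaw":6}
    - {"x":0,"y":0,"z":0,"yaw":6}

```text
clock: 28.5
eef_pos: [0.4506, -0.0494, 0.0666]
tool_rot: [0.838, 0.546, 0.001, -0.001]
ft_force: [-0.9, 5.6, -1.1]
grip_width: 0.0286
grasp_force: 59.7
```

```bash
python3 -c "
from h import *
st()"
```

```text
t 28.5 tray [-64.8 -62.7] z 66.6 Ftray [-1.7  5.4] -1.1 T [1.253 0.172 0.414] toolx deg 66.25 q6 1.875 w 0.0286 59.7
```

Emit:
move_arm:
  motion:
    - {"x":0,"y":0,"z":0,"yaw":0}
    - {"x":0,"y":0,"z":0,"yaw":0}
    - {"x":0,"y":0,"z":-3,"yaw":0}
    - {"x":0,"y":0,"z":-8,"yaw":-10}
    - {"x":3.9,"y":2.3,"z":-8.5,"yaw":-20}
    - {"x":7.8,"y":4.5,"z":-8.5,"yaw":-30}
    - {"x":11.7,"y":6.8,"z":-8.5,"yaw":-40}
    - {"x":15.6,"y":9.1,"z":-8.5,"yaw":-50}
    - {"x":15.6,"y":9.1,"z":-8,"yaw":-60}
    - {"x":15.6,"y":9.1,"z":-7,"yaw":-70}
    - {"x":15.6,"y":9.1,"z":-7,"yaw":-80}
    - {"x":15.6,"y":9.1,"z":-7,"yaw":-90}
    - {"x":15.6,"y":9.1,"z":-6,"yaw":-100}
    - {"x":15.6,"y":9.1,"z":-6,"yaw":-110}
    - {"x":15.6,"y":9.1,"z":-5,"yaw":-120}
    - {"x":15.6,"y":9.1,"z":-5,"yaw":-130}
    - {"x":15.6,"y":9.1,"z":-5,"yaw":-140}
    - {"x":15.6,"y":9.1,"z":-5,"yaw":-150}
    - {"x":15.6,"y":9.1,"z":-5,"yaw":-160}
    - {"x":15.6,"y":9.1,"z":-5,"yaw":-170}
  gripper: 0.06

```text
clock: 31.0
eef_pos: [0.5976, 0.0544, 0.1165]
tool_rot: [-0.472, 0.881, -0.001, 0.0]
ft_force: [0.4, 1.0, -0.3]
grip_width: 0.0453
grasp_force: 0.0
```

Emit:
move_arm:
  motion:
    - {"x":0,"y":0,"z":0,"yaw":-10}
    - {"x":0,"y":0,"z":0,"yaw":-20}
    - {"x":0,"y":0,"z":0,"yaw":-24}
    - {"x":0,"y":0,"z":2,"yaw":-24}
    - {"x":0,"y":0,"z":4,"yaw":-24}
    - {"x":0,"y":0,"z":4.8,"yaw":-24}
    - {"x":0,"y":0,"z":4.8,"yaw":-24}
    - {"x":0,"y":0,"z":4.8,"yaw":-24}

```text
clock: 32.0
eef_pos: [0.5979, 0.055, 0.0692]
tool_rot: [-0.643, 0.766, -0.001, 0.001]
ft_force: [-0.5, -0.2, 0.5]
grip_width: 0.0453
grasp_force: 0.0
```

```bash
python3 -c "
from h import *
st()"
```

```text
t 32.0 tray [64.5 63.3] z 69.2 Ftray [-0.5 -0.3] 0.5 T [-0.007  0.024 -0.027] toolx deg 260.03 q6 -1.305 w 0.0453 0.0
```

Emit:
move_arm:
  motion:
    - {"x":0,"y":0,"z":0,"yaw":0}
    - {"x":0,"y":0,"z":0,"yaw":0}
    - {"x":0,"y":0,"z":0,"yaw":0}
    - {"x":0,"y":0,"z":0,"yaw":0}
  gripper: -1

```text
clock: 32.5
eef_pos: [0.597, 0.0552, 0.0696]
tool_rot: [-0.643, 0.766, -0.0, 0.0]
ft_force: [-3.1, 0.3, 6.0]
grip_width: 0.0287
grasp_force: 59.1
```

Emit:
move_arm:
  motion:
    - {"x":0,"y":0,"z":0,"yaw":10}
    - {"x":0,"y":0,"z":0,"yaw":20}
    - {"x":0,"y":0,"z":0,"yaw":30}
    - {"x":0,"y":0,"z":0,"yaw":40}
    - {"x":0,"y":0,"z":0,"yaw":50}
    - {"x":0,"y":0,"z":0,"yaw":60}
    - {"x":0,"y":0,"z":0,"yaw":70}
    - {"x":0,"y":0,"z":0,"yaw":80}
    - {"x":0,"y":0,"z":0,"yaw":90}
    - {"x":0,"y":0,"z":0.02,"yaw":100}
    - {"x":0,"y":0,"z":0.03,"yaw":110}
    - {"x":0,"y":0,"z":0.04,"yaw":120}
    - {"x":0,"y":0,"z":0.04,"yaw":120}
    - {"x":0,"y":0,"z":0.04,"yaw":120}

```text
clock: 34.25
eef_pos: [0.5958, 0.0575, 0.0679]
tool_rot: [0.341, 0.94, 0.002, -0.002]
ft_force: [-3.7, 5.9, 0.6]
grip_width: 0.0288
grasp_force: 59.1
```

```bash
python3 -c "
from h import *
st()"
```

```text
t 34.25 tray [62.  65.4] z 67.9 Ftray [-4.6  5.3] 0.6 T [1.226 0.8   0.108] toolx deg 140.15 q6 0.789 w 0.0288 59.1
```

Emit:
move_arm:
  motion:
    - {"x":0,"y":0,"z":0.03,"yaw":4}
    - {"x":0,"y":0,"z":0.03,"yaw":8}
    - {"x":0,"y":0,"z":0.03,"yaw":8}
    - {"x":0,"y":0,"z":0.03,"yaw":8}

```text
clock: 34.75
eef_pos: [0.5959, 0.0577, 0.0677]
tool_rot: [0.405, 0.914, 0.002, -0.002]
ft_force: [-3.9, 4.7, 1.5]
grip_width: 0.0284
grasp_force: 59.1
```

```bash
python3 -c "
from h import *
st()"
```

```text
t 34.75 tray [62.1 65.6] z 67.7 Ftray [-4.5  4. ] 1.5 T [1.262 0.773 0.052] toolx deg 132.16 q6 0.929 w 0.0284 59.1
```

Emit:
move_arm:
  motion:
    - {"x":0,"y":0,"z":0.03,"yaw":5}
    - {"x":0,"y":0,"z":0.03,"yaw":10}
    - {"x":0,"y":0,"z":0.03,"yaw":10}
    - {"x":0,"y":0,"z":0.03,"yaw":10}

```text
clock: 35.25
eef_pos: [0.5962, 0.0579, 0.0675]
tool_rot: [0.484, 0.875, 0.002, -0.002]
ft_force: [-2.6, 6.8, 1.8]
grip_width: 0.0287
grasp_force: 59.1
```

```bash
python3 -c "
from h import *
st()"
```

```text
t 35.25 tray [62.3 65.8] z 67.5 Ftray [-3.6  6.3] 1.8 T [1.336 0.713 0.002] toolx deg 122.17 q6 1.104 w 0.0287 59.1
```

Emit:
move_arm:
  motion:
    - {"x":0,"y":0,"z":0.03,"yaw":5}
    - {"x":0,"y":0,"z":0.03,"yaw":10}
    - {"x":0,"y":0,"z":0.03,"yaw":10}
    - {"x":0,"y":0,"z":0.03,"yaw":10}

```text
clock: 35.75
eef_pos: [0.5964, 0.058, 0.0674]
tool_rot: [0.558, 0.83, 0.002, -0.002]
ft_force: [-3.1, 6.6, 2.2]
grip_width: 0.0287
grasp_force: 59.2
```

```bash
python3 -c "
from h import *
st()"
```

```text
t 35.75 tray [62.5 66. ] z 67.4 Ftray [-4.1  6.1] 2.2 T [1.394 0.699 0.052] toolx deg 112.17 q6 1.278 w 0.0287 59.2
```

Emit:
move_arm:
  motion:
    - {"x":0,"y":0,"z":0.02,"yaw":5}
    - {"x":0,"y":0,"z":0.02,"yaw":10}
    - {"x":0,"y":0,"z":0.02,"yaw":10}
    - {"x":0,"y":0,"z":0.02,"yaw":10}

```text
clock: 36.25
eef_pos: [0.5966, 0.0581, 0.0673]
tool_rot: [0.628, 0.778, 0.002, -0.002]
ft_force: [-2.0, 5.7, 1.6]
grip_width: 0.029
grasp_force: 59.2
```

```bash
python3 -c "
from h import *
st()"
```

```text
t 36.25 tray [62.7 66.2] z 67.3 Ftray [-2.8  5.3] 1.6 T [1.441 0.57  0.102] toolx deg 102.18 q6 1.453 w 0.029 59.2
```

Emit:
move_arm:
  motion:
    - {"x":0,"y":0,"z":0.02,"yaw":4}
    - {"x":0,"y":0,"z":0.02,"yaw":8}
    - {"x":0,"y":0,"z":0.02,"yaw":8}
    - {"x":0,"y":0,"z":0.02,"yaw":8}

```text
clock: 36.75
eef_pos: [0.5968, 0.0582, 0.0672]
tool_rot: [0.681, 0.732, 0.002, -0.002]
ft_force: [-2.5, 7.2, 1.7]
grip_width: 0.0288
grasp_force: 59.2
```

```bash
python3 -c "
from h import *
st()"
```

```text
t 36.75 tray [62.9 66.2] z 67.2 Ftray [-3.6  6.7] 1.7 T [1.473 0.566 0.1  ] toolx deg 94.18 q6 1.592 w 0.0288 59.2
```

Emit:
move_arm:
  motion:
    - {"x":0,"y":0,"z":0.02,"yaw":4}
    - {"x":0,"y":0,"z":0.02,"yaw":9}
    - {"x":0,"y":0,"z":0.02,"yaw":9}
    - {"x":0,"y":0,"z":0.02,"yaw":9}

```text
clock: 37.25
eef_pos: [0.597, 0.0582, 0.067]
tool_rot: [0.736, 0.677, 0.002, -0.002]
ft_force: [-2.0, 7.1, 2.2]
grip_width: 0.0287
grasp_force: 59.2
```

```bash
python3 -c "
from h import *
st()"
```

```text
t 37.25 tray [63.1 66.3] z 67.0 Ftray [-3.1  6.7] 2.2 T [1.498 0.439 0.045] toolx deg 85.17 q6 1.749 w 0.0287 59.2
```

Emit:
move_arm:
  motion:
    - {"x":0,"y":0,"z":0.02,"yaw":4}
    - {"x":0,"y":0,"z":0.02,"yaw":9}
    - {"x":0,"y":0,"z":0.02,"yaw":9}
    - {"x":0,"y":0,"z":0.02,"yaw":9}

```text
clock: 37.75
eef_pos: [0.5973, 0.0582, 0.067]
tool_rot: [0.787, 0.617, 0.002, -0.002]
ft_force: [-2.0, 6.9, 1.4]
grip_width: 0.0285
grasp_force: 59.2
```

```bash
python3 -c "
from h import *
st()"
```

```text
t 37.75 tray [63.4 66.3] z 67.0 Ftray [-3.   6.5] 1.4 T [1.477 0.432 0.238] toolx deg 76.19 q6 1.906 w 0.0285 59.2
```

Emit:
move_arm:
  motion:
    - {"x":0,"y":0,"z":0,"yaw":3}
    - {"x":0,"y":0,"z":0,"yaw":3}
    - {"x":0,"y":0,"z":0,"yaw":3}

```text
clock: 38.12
eef_pos: [0.5974, 0.0582, 0.067]
tool_rot: [0.803, 0.596, 0.002, -0.002]
ft_force: [-2.3, 6.3, 1.5]
grip_width: 0.0286
grasp_force: 59.2
```

```bash
python3 -c "
from h import *
st()"
```

```text
t 38.12 tray [63.5 66.3] z 67.0 Ftray [-3.2  5.9] 1.5 T [1.447 0.319 0.286] toolx deg 73.22 q6 1.958 w 0.0286 59.2
```

Emit:
move_arm:
  motion:
    - {"x":0,"y":0,"z":0,"yaw":0}
    - {"x":0,"y":0,"z":0,"yaw":0}
    - {"x":0,"y":0,"z":-3,"yaw":0}
    - {"x":0,"y":0,"z":-8,"yaw":0}
    - {"x":0,"y":0,"z":-13,"yaw":0}
    - {"x":0,"y":0,"z":-17,"yaw":0}
    - {"x":0,"y":0,"z":-17,"yaw":0}
    - {"x":0,"y":0,"z":-17,"yaw":0}
    - {"x":0,"y":0,"z":-17,"yaw":0}
  gripper: 0.06

```text
clock: 39.25
eef_pos: [0.5963, 0.0549, 0.2344]
tool_rot: [0.804, 0.595, -0.001, -0.001]
ft_force: [0.1, 0.2, -0.1]
grip_width: 0.0457
grasp_force: 0.0
```

```bash
python3 -c "
from h import *
st();im=bot.camera('scene')
cv2.imwrite('pics/s9.png',cv2.resize(im[150:280,230:430],(800,520),interpolation=cv2.INTER_CUBIC))"
```

```text
t 39.25 tray [62.9 62.9] z 234.4 Ftray [0.1 0.2] -0.1 T [-0.06  -0.01  -0.005] toolx deg 73.02 q6 1.959 w 0.0457 0.0
```

View pics/s9.png

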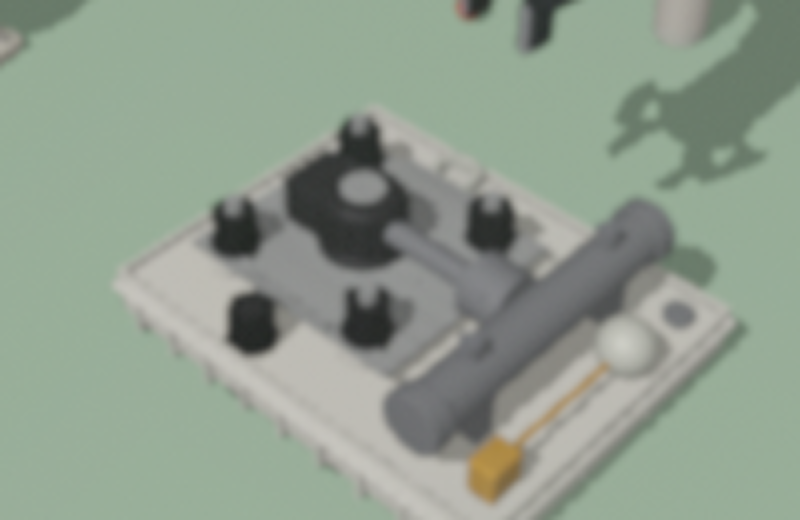

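The picture shows the collar against the manifold port at about (500,285). All four nuts are down with more stud showing, the spare and tape are in place, and the gripper is clear. I hand the job in.

```bash
python3 -c "
from h import *
print(bot.job_done())"
```

```text
the job is handed in; nothing more can be done
None
```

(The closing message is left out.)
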